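# Bench check of a rocket launch box: power, arm, hold launch

### The arm

A 6-joint arm with a two-finger parallel gripper is mounted at the origin on the work surface. World frame = base frame: x ahead of the robot, y to its left, z up, the work surface at z = 0. Lengths are in mm, angles in degrees, forces in N, time in s.
With the tool pointing down it reaches from about 350 to 850 mm from the base axis. Payload 8.1 kg.
Tool frame: the origin (TCP) lies at the very end of the fingers, on their centre line; the grasp point (between the pads) lies 19 mm behind it (r.grip_depth is the distance from the TCP to the grasp point, in mm); y points along the fingers, z is the direction in which the jaws open and shut, and the axes are right-handed (so a half turn about y gives the same grasp; the last joint's range is limited). The gripper opens to 85 mm and grips with 20 to 120 N. Pads are 22 mm wide; open, the fingers measure 114 mm over their backs; the gripper's body (76 mm by 85 mm) begins 54 mm behind the grasp point. The pads swing forward as they close: fully open they stand 13 mm farther back than shut.
Start: joints at [68.388, 7.471, 85.268, -0, 87.261, -4.893], TCP at [172.584, 574.648, 231.292] pointing down, gripper open.
Joint ranges: [-169.43, 169.43], [-51.17, 129.36], [1.28, 143.12], [-76.62, 256.62], [0, 156.53], [-152.29, 152.29]. Speed limits (degrees/s): [136.94, 136.94, 159.86, 180, 180, 180].

### API

Orientations are given as [roll, pitch, yaw] about the fixed x, y, z axes, in that order (R = Rz(yaw) Ry(pitch) Rx(roll)).
In Python, from bench import readout, eyes, r gives the robot as it stands. The module is installed in compiled form; this text tells all that it offers.
- The arm moves only by the tool move_arm, never from a script. Its argument "motion" is text: rows parted by semicolons, each of 6 numbers parted by spaces: the shift along the world's x, y, z in cm, then the turn, a rotation vector about the world's x, y, z in degrees. A call has 1 to 10 rows; each row is the pose to reach, as a shift and turn from the pose commanded when the call began; what a row does not reach only later rows make up. A row lasts 1/12 s, in which the tool goes at most 41.7 mm and 7.16 degrees, less where a joint would pass 70% of its speed; a pose out of reach is approached as far as the arm can. A call with a gripper value outside its range is refused whole. "fingers" is the finger opening in cm, from 0 to 8.54, set as the call begins (left out, the last holds). The fingers move at their own pace and stop on an object; "squeeze" is the grip in N (left out, the last holds). Time passes only in rows, so rows that repeat a pose let the fingers close. It gives the time, the measured TCP pose, the force and the opening at its end, in the units of the state.
- readout.sense(): the state, without advancing time (a new reading comes with each control period).
- eyes.snapshot(name): name is "side" or "top" or "wrist"; returns a dict with "image" (384x512x3 uint8, blue, green, red), "fx", "fy", "cx", "cy" (pixels), "world_to_cam" (4x4, takes a point from world to camera coordinates). Camera axes: x right, y down, z forward; pixel columns grow to the right and rows downward; lengths in mm; the calibration is good to about 2 mm. A picture is of the moment at which its call begins. There is no depth.
- r.hand_in(): hands the job in, once; it reports no verdict.
The state is a dict: "time": time; "joint_pos": joint angles; "qd": joint speeds; "joint_efforts": joint torques, N m; "tool_pos": TCP position; "tcp_rot": TCP orientation; "ft_force": force on the tool from outside, world axes, zero at the start; "wrist_torque": the same for the moment, N m; "finger_gap": finger opening in mm.
Only numpy, scipy, OpenCV 4.12 (cv2) and the standard library are available. Lean on these libraries where they do the work, as an engineer would, in place of code of your own. Each camera call takes 0.05 s, during which the arm holds its last target. There are 200 camera calls.

### The job

Run the bench check of the rocket launch box with a fingertip: press down the white-striped end of the green rocker until it is fully on, then do the same with the yellow rocker, and only then press the red button fully down; the program finishes while still holding the red button down. Leave the blue rocker off. Pick nothing up, and leave the safety key in its socket and everything else where it stands.

Things in the scene. Friction and masses are not known exactly. Their poses are not given: they have to be found in the camera images.
- launch_box: Flat aluminium case, black top panel, 220 (x) x 320 (y) x 60 mm high, fixed. Origin: centre of its underside, on the table; x points to its back, away from the operator, z up; turned by up to 0.45 rad. On the near half a row of three rockers (green, yellow, blue, any order, 90 mm apart); on the far half the red button in a round yellow housing and a key socket, 180 mm apart, either way round.
- green_on (a point): Spot to press on the green rocker (power): top face of the striped end, 22 mm from the pivot, moving with the paddle; about 84 mm above the table when off (striped end up), 75.5 when fully on. The rocker is a flat green paddle, 64 (along the box's x) x 34 mm, hinged across its middle, pivot 76 mm above the table; a white stripe crosses its end away from the operator (+x of the box).
- green (a joint): Angle of the green rocker (rad): 0 off (striped end up), 0.40 fully on (striped end down, at its stop). It begins off (0 to 0.03), stays where it is left, has no spring, and takes about 2.5 N at the spot (up to 6 N if a broad fingertip bears nearer to the pivot).
- yellow_on (a point): Spot to press on the yellow rocker (arming): top face of the striped end, 22 mm from the pivot, moving with the paddle; about 84 mm above the table when off (striped end up), 75.5 when fully on. The rocker is a flat yellow paddle, 64 (along the box's x) x 34 mm, hinged across its middle, pivot 76 mm above the table; a white stripe crosses its end away from the operator (+x of the box).
- yellow (a joint): Angle of the yellow rocker (rad): 0 off (striped end up), 0.40 fully on (striped end down, at its stop). It begins off (0 to 0.03), stays where it is left, has no spring, and takes about 2.5 N at the spot (up to 6 N if a broad fingertip bears nearer to the pivot).
- blue_on (a point): Spot to press on the blue rocker (lamp): top face of the striped end, 22 mm from the pivot, moving with the paddle; about 84 mm above the table when off (striped end up), 75.5 when fully on. The rocker is a flat blue paddle, 64 (along the box's x) x 34 mm, hinged across its middle, pivot 76 mm above the table; a white stripe crosses its end away from the operator (+x of the box).
- blue (a joint): Angle of the blue rocker (rad): 0 off (striped end up), 0.40 fully on (striped end down, at its stop). It begins off (0 to 0.03), stays where it is left, has no spring, and takes about 2.5 N at the spot (up to 6 N if a broad fingertip bears nearer to the pivot).
- red_top (a point): Centre of the top of the red launch button: a red cap 38 mm in diameter in a round yellow housing; its top is 83 mm above the table when released and moves down with it, 7 mm at most. The housing's top is 72 mm above the table.
- red (a joint): Travel of the red button (m): 0 released, 0.007 fully down, at its stop. A spring returns it: 1.5 N starts it, 5 N holds it fully down.
- safety_key_head (a point): Centre of the orange head (26 x 10 x 18 mm, its top 106 mm above the table) of the safety key, which stands loose in a square steel socket, 44 mm wide, on the far half of the box. Bystander.
- glue: Bystander, loose: red glue bottle with white cap, 48 mm wide, 110 mm high. Origin at the centre of its underside.
- nose_cone: Bystander, loose: yellow rocket nose cone standing on its base, 60 mm wide, 113 mm high. Origin at the centre of its underside.
- tube: Bystander, loose: pink tube section standing on end, 66 mm wide, 100 mm high. Origin at the centre of its underside.
- motor: Bystander, loose: brown card motor case standing on end on the box's far half, between the red button and the key, 29 mm wide, 50 mm high. Origin at the centre of its underside.
- jar: Bystander, loose: white jar with blue cap, 60 mm wide, 60 mm high. Origin at the centre of its underside.

How it is judged (in metres and radians):
On the way, in this order (a step that is already met when the one before it is completed fails the run):
1. green rocker on, yellow still off (value of joint green above 0.3 rad and value of joint yellow below 0.15 rad), for 0.2 s.
2. then yellow rocker on, red button still up (value of joint each of green, yellow above 0.3 rad and value of joint red below 0.0025 m), for 0.2 s.
3. then red button pressed down by the fingers (value of joint red above 0.005 m and contact force between the fingers and red above 1 N), for 0.2 s.
At the end, for the whole second after the job is handed in: Green and yellow rockers on (over 0.30 of 0.40 rad), blue still off (under 0.15 rad), the red button held down by the fingers (over 5 of 7 mm, over 1 N) through the last second; the key within 10 mm and the other loose things within 25 mm of where they began (all of step 3 and value of joint each of green, yellow above 0.3 rad and value of joint blue below 0.15 rad and distance of safety_key_head from where it was at the start of the episode below 0.01 m and distance of each of glue, nose_cone, tube, motor, jar from where it was at the start of the episode below 0.025 m); the arm keeps its last pose, push and grip.
It fails at once if the yellow rocker is moved before the green one is on (value of joint yellow above 0.15 rad and value of joint green below 0.3 rad).
It fails at once if the red button is pressed before both rockers are on (value of joint red above 0.0025 m and value of joint any of green, yellow below 0.3 rad).
It fails at once if the blue rocker is moved (value of joint blue above 0.15 rad).
It fails at once if the safety key is lifted or displaced (over 10 mm) (distance of safety_key_head from where it was at the start of the episode above 0.01 m).
It fails at once if another loose thing is lifted, carried or knocked (over 25 mm) (distance of any of glue, nose_cone, tube, motor, jar from where it was at the start of the episode above 0.025 m).
It also fails if it takes over 43 s, if anything falls off the work surface, if the arm or the gripper's body presses on something with over 40 N, if the wrist force passes 120 N, or if a joint passes its speed limit or range.

## Working session

There is one attempt and no reset: what is moved stays moved. The work goes in short steps, Python scripts to look and compute and a tool call to move; the robot and the scene stay as the last step left them, time stands still between calls to the robot, and variables do not carry over. Pictures are saved under pics/ and viewed, about 8 in all and at most 12, crops included, and the job is handed in when it is done.

Besides the shell and the picture viewer there is one more tool, called after "Call:" in YAML: its name, and indented under it one key for each argument. move_arm: Moves the arm, as the interface text tells. Its arguments: {"type":"object","properties":{"motion":{"type":"string"},"fingers":{"type":"number"},"squeeze":{"type":"number"}},"required":["motion"]}

```bash
mkdir -p pics; python3 - <<'E'
from bench import readout, eyes, r
import cv2, pickle
d={}
for n in("top","side"):
    s=eyes.snapshot(n); d[n]=s; cv2.imwrite(f"pics/{n}0.png",s["image"])
    print(n,s["fx"],s["fy"],s["cx"],s["cy"]); print(s["world_to_cam"].round(3) if hasattr(s["world_to_cam"],"round") else s["world_to_cam"])
pickle.dump(d,open("s0.pkl","wb"))
print(readout.sense())
E
```

```text
top 390.81408293033667 390.81408293033667 250.66161978316077 197.76287218032476
[[ 3.000000e-03 -1.000000e+00  2.600000e-02  3.865400e+01]
 [-9.920000e-01 -7.000000e-03 -1.250000e-01  5.714300e+02]
 [ 1.250000e-01 -2.500000e-02 -9.920000e-01  1.048881e+03]
 [ 0.000000e+00  0.000000e+00  0.000000e+00  1.000000e+00]]
side 463.3356036558441 463.3356036558441 250.7974874681795 189.8491780718608
[[ 9.86000e-01 -1.69000e-01  1.30000e-02 -5.49474e+02]
 [-8.90000e-02 -5.80000e-01 -8.10000e-01  1.58555e+02]
 [ 1.44000e-01  7.97000e-01 -5.87000e-01  9.58149e+02]
 [ 0.00000e+00  0.00000e+00  0.00000e+00  1.00000e+00]]
{'time': 0.1, 'joint_pos': array([ 6.83867740e+01,  7.51294771e+00,  8.53225415e+01,  9.06773280e-06,
        8.72621022e+01, -4.89235110e+00]), 'qd': array([ 0.03902009, -0.10760077, -0.16318896,  0.0444789 , -0.13382701,
        0.00631326]), 'joint_efforts': array([ 1.08056352e-03, -5.70958006e+01, -5.01940298e+01, -2.43774530e-04,
        8.21142050e-03, -1.94822377e-05]), 'tool_pos': array([172.41379775, 574.17650518, 230.3315229 ]), 'tcp_rot': array([-9.00972351e+01,  8.33199666e-03, -1.67208824e+01]), 'ft_force': array([ 0.24810859, -1.09291816, -0.90482123]), 'wrist_torque': array([0.00266413, 0.02858897, 0.02611252]), 'finger_gap': 85.27656502866176}
```

View pics/top0.png

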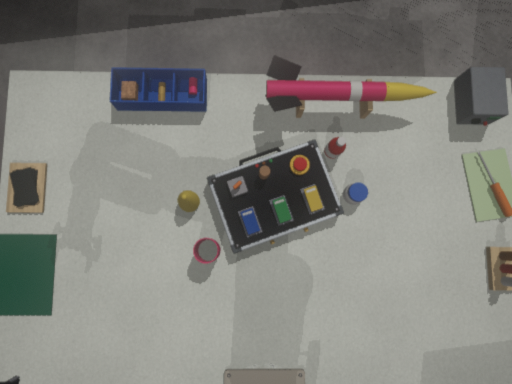

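View pics/side0.png

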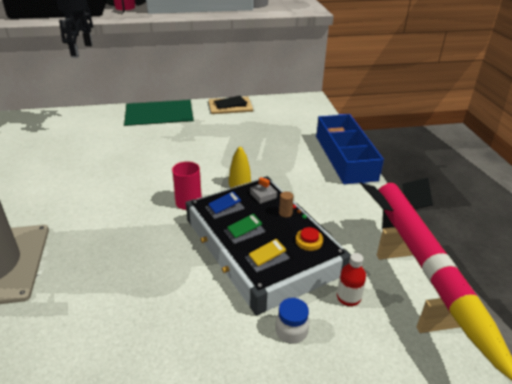

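```bash
cat > v.py <<'E'
import cv2, numpy as np
from scipy.optimize import least_squares
COL={'green':((45,90,40),(85,255,255)),'yellow':((20,110,90),(32,255,255)),'blue':((105,110,60),(130,255,255)),'red':((0,150,80),(6,255,255)),'orange':((6,140,80),(17,255,255))}
def proj(s,P):
    P=np.atleast_2d(P); W=np.array(s["world_to_cam"]); c=P@W[:3,:3].T+W[:3,3]
    return np.c_[s["fx"]*c[:,0]/c[:,2]+s["cx"], s["fy"]*c[:,1]/c[:,2]+s["cy"]]
def ray_at(s,uv,z):
    W=np.array(s["world_to_cam"]);R=W[:3,:3];t=W[:3,3]
    d=R.T@np.array([(uv[0]-s["cx"])/s["fx"],(uv[1]-s["cy"])/s["fy"],1]);o=-R.T@t
    return o+d*(z-o[2])/d[2]
def blobs(s,name,roi):
    x0,y0,x1,y1=roi; h=cv2.cvtColor(s["image"],cv2.COLOR_BGR2HSV)[y0:y1,x0:x1]
    m=cv2.inRange(h,*map(np.array,COL[name]))
    n,l,st,c=cv2.connectedComponentsWithStats(m)
    return [(int(st[i,4]),(c[i]+[x0,y0]).round(1)) for i in range(1,n) if st[i,4]>8]
E
python3 - <<'E'
import pickle; from v import *
d=pickle.load(open("s0.pkl","rb"))
rois={"top":(205,135,350,255),"side":(185,172,350,315)}
for n,roi in rois.items():
    s=d[n]
    for c in COL:
        for a,uv in blobs(s,c,roi): print(n,c,a,uv,ray_at(s,uv,{'red':83,'orange':100}.get(c,79)).round(1))
t=d["top"]["image"][135:255,205:350]; u=d["side"]["image"][172:315,185:350]
a=cv2.resize(t,None,fx=5,fy=5,interpolation=cv2.INTER_CUBIC);b=cv2.resize(u,None,fx=4,fy=4,interpolation=cv2.INTER_CUBIC)
cv2.imwrite("pics/t1.png",a);cv2.imwrite("pics/s1.png",b)
E
```

```text
top green 11 [280.7 198.1] [565.3 -37.5  79. ]
top green 238 [282.  211.5] [529.5 -40.8  79. ]
top yellow 119 [298.5 165.2] [655.2 -86.2  79. ]
top yellow 260 [313.3 199.2] [ 563.  -124.8   79. ]
top blue 15 [245.9 210.6] [531.3  55.1  79. ]
top blue 233 [250.5 223.3] [497.8  42.8  79. ]
top red 132 [299.7 163.8] [658.2 -88.9  83. ]
top orange 37 [298.7 162.4] [658.3 -83.7 100. ]
top orange 23 [236.9 184.7] [597.3  79.3 100. ]
side green 429 [243.  225.9] [532.4 -46.1  79. ]
side green 20 [303.8 216.2] [664.2 -34.7  79. ]
side yellow 289 [239.  178.3] [549.8 125.7  79. ]
side yellow 202 [309.  243.2] [ 652.5 -117.8   79. ]
side yellow 15 [202.5 239.5] [446.8 -74.6  79. ]
side yellow 503 [266.  252.6] [ 563.7 -130.7   79. ]
side yellow 25 [224.7 268.6] [ 480.3 -160.4   79. ]
side blue 113 [344.3 176.6] [798.4  95.1  79. ]
side blue 349 [223.1 202.9] [501.4  37.1  79. ]
side blue 424 [292.7 307. ] [ 582.6 -267.2   79. ]
side red 220 [309.3 234. ] [658.9 -95.8  83. ]
side red 161 [345.7 275.1] [ 693.9 -214.6   83. ]
side red 28 [344.1 302.2] [ 670.4 -274.2   83. ]
side orange 79 [264.  181.8] [598.9  73.3 100. ]
side orange 186 [287.  203.6] [631.6 -13.1 100. ]
side orange 57 [309.5 237.8] [ 649.7 -125.   100. ]
```

View pics/t1.png

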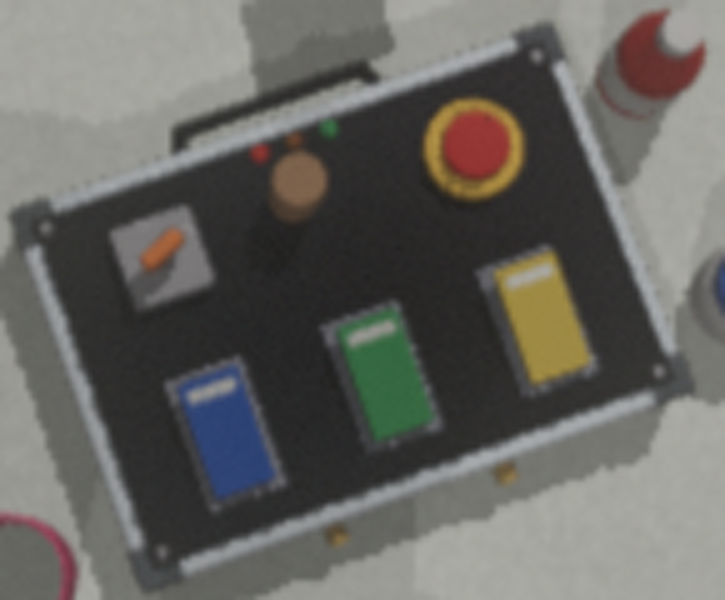

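View pics/s1.png

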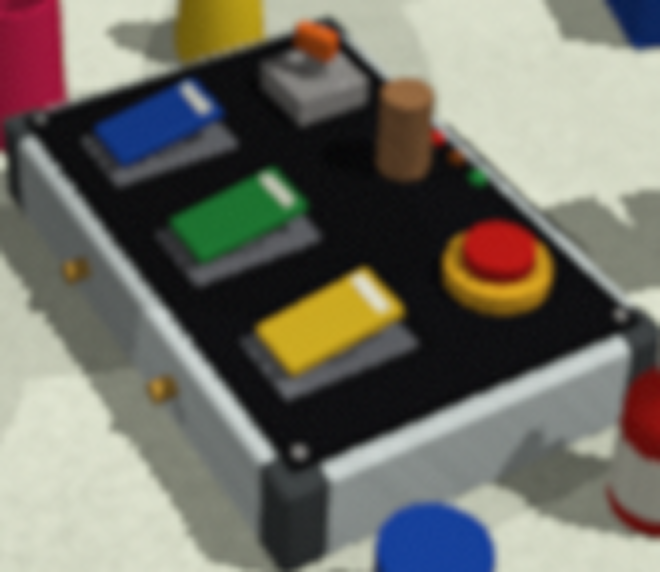

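```bash
python3 - <<'E'
import pickle; from v import *
d=pickle.load(open("s0.pkl","rb"))
T,S=d["top"],d["side"]
q={'green':((282.3,209.5),(244.5,225.3)),'yellow':((313.6,198.3),(267.5,251.4)),'blue':((250.6,221.3),(224.4,202.3)),'red':((300.3,163.5),(309.9,233.6))}
C={}
for k,(a,b) in q.items():
    z=83 if k=='red' else 79.7
    A,B=ray_at(T,a,z),ray_at(S,b,z); C[k]=(A+B)/2
    print(k,A.round(1),B.round(1),C[k].round(1))
v=C['blue']-C['yellow']; L=np.hypot(*v[:2]); th=np.arctan2(-v[0],v[1]); print("len",L,"yaw",np.degrees(th))
ex=np.array([np.cos(th),np.sin(th),0]);ey=np.array([-ex[1],ex[0],0])
m=(C['green']+C['yellow']+C['blue'])/3
for k,y in(('yellow',-90),('green',0),('blue',90)):
    c=m+ey*y; print(k,"pivot",c.round(1),"spot24",(c+24*ex).round(1))
w=C['red']-m; print("red in row frame",w@ex,w@ey)
E
```

```text
green [534.8 -41.5  79.7] [535.6 -45.5  79.7] [535.2 -43.5  79.7]
yellow [ 565.3 -125.5   79.7] [ 567.  -128.6   79.7] [ 566.2 -127.1   79.7]
blue [503.   42.6  79.7] [504.3  37.9  79.7] [503.7  40.2  79.7]
red [659.  -90.6  83. ] [660.4 -94.8  83. ] [659.7 -92.7  83. ]
len 178.6031914929316 yaw 20.488326210155847
yellow pivot [ 566.5 -127.8   79.7] spot24 [ 589.  -119.4   79.7]
green pivot [535.  -43.4  79.7] spot24 [557.5 -35.   79.7]
blue pivot [503.5  40.9  79.7] spot24 [526.   49.3  79.7]
red in row frame 99.59930485550012 -89.77875849042923
```

Call:
move_arm:
  motion: "2 -3.2 0 0 0 4; 4 -6.4 0 0 0 8; 6 -9.6 0 0 0 12; 8 -12.8 0 0 0 16; 10 -16 0 0 0 20; 12 -19.2 0 0 0 24; 14 -22.4 0 0 0 28; 16 -25.6 0 0 0 32; 18 -28.8 0 0 0 35; 20 -32 0 0 0 37.2"
  fingers: 0
  squeeze: 40

```text
time: 0.93
tool_pos: [372.9, 252.9, 231.0]
tcp_rot: [-90.0, 0.0, 20.7]
ft_force: [-0.0, -0.4, 0.1]
finger_gap: 0.1
```

Call:
move_arm:
  motion: "2 -3.2 0 0 0 0; 4 -6.4 0 0 0 0; 6 -9.6 0 0 0 0; 8 -12.8 0 0 0 0; 10 -16 0 0 0 0; 12 -19.2 0 0 0 0; 14 -22.4 -2 0 0 0; 16 -25.6 -4 0 0 0; 18.5 -29 -7 0 0 0; 18.5 -29 -10 0 0 0"

```text
time: 1.77
tool_pos: [561.5, -39.9, 133.2]
tcp_rot: [-90.3, -0.3, 20.3]
ft_force: [1.4, 0.5, -0.0]
finger_gap: 0.1
```

Call:
move_arm:
  motion: "0 0 -1 0 0 0; 0 0 -2 0 0 0; 0 0 -3 0 0 0; 0 0 -3 0 0 0; 0 0 -3 0 0 0"

```text
time: 2.18
tool_pos: [557.7, -34.5, 102.2]
tcp_rot: [-90.0, -0.0, 20.6]
ft_force: [0.4, -0.1, 0.2]
finger_gap: -0.0
```

```bash
python3 - <<'E'
from bench import readout, eyes
from v import *
s=eyes.snapshot("side");w=eyes.snapshot("wrist")
a=cv2.resize(s["image"][150:310,180:350],None,fx=3.5,fy=3.5,interpolation=cv2.INTER_CUBIC)
b=cv2.resize(w["image"],(747,560)); a=cv2.resize(a,(400,376));b=cv2.resize(b,(400,300))
c=np.zeros((376,800,3),np.uint8);c[:,:400]=a;c[:300,400:]=b
cv2.imwrite("pics/h1.png",c); print(readout.sense()["tool_pos"],readout.sense()["ft_force"])
E
```

```text
[558.60094705 -34.74817855 103.22435787] [-0.16461048  0.33934174  0.64880734]
```

View pics/h1.png

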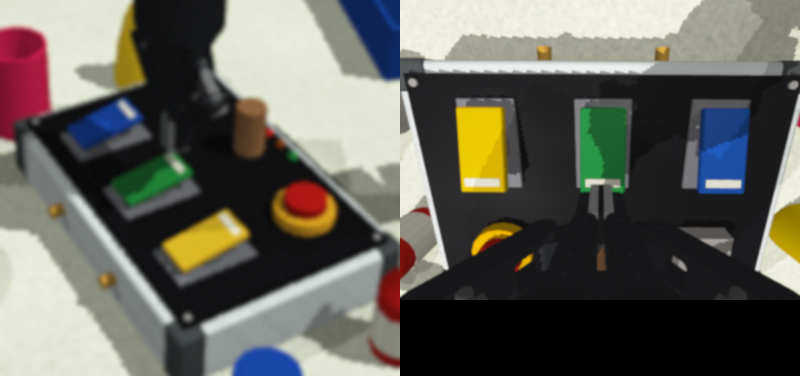

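Call:
move_arm:
  motion: "0 0 -0.6 0 0 0; 0 0 -1.2 0 0 0; 0 0 -1.5 0 0 0; 0 0 -1.8 0 0 0; 0 0 -2 0 0 0; 0 0 -2.2 0 0 0; 0 0 -2.35 0 0 0; 0 0 -2.35 0 0 0; 0 0 -2.35 0 0 0"

```text
time: 3.03
tool_pos: [557.7, -35.4, 77.9]
tcp_rot: [-90.0, -0.0, 20.5]
ft_force: [1.9, 2.1, 1.6]
finger_gap: -0.3
```

Call:
move_arm:
  motion: "0 0 -0.1 0 0 0; 0 0 -0.2 0 0 0; 0 0 -0.3 0 0 0; 0 0 -0.3 0 0 0; 0 0 -0.3 0 0 0"

```text
time: 3.45
tool_pos: [558.1, -35.4, 76.4]
tcp_rot: [-90.0, -0.0, 20.5]
ft_force: [-3.9, 2.6, 14.4]
finger_gap: -0.1
```

Call:
move_arm:
  motion: "0 0 1.5 0 0 0; 0 0 3 0 0 0; 0.8 -2.1 3 0 0 0; 1.6 -4.2 3 0 0 0; 2.4 -6.3 3 0 0 0; 3.15 -8.4 3 0 0 0; 3.15 -8.4 3 0 0 0; 3.15 -8.4 3 0 0 0"

```text
time: 4.12
tool_pos: [588.4, -120.4, 104.0]
tcp_rot: [-90.0, 0.1, 20.4]
ft_force: [0.0, 0.8, -0.2]
finger_gap: 0.1
```

```bash
python3 - <<'E'
from bench import readout, eyes
from v import *
s=eyes.snapshot("side");w=eyes.snapshot("wrist")
a=cv2.resize(s["image"][150:310,180:350],None,fx=3.5,fy=3.5,interpolation=cv2.INTER_CUBIC)
a=cv2.resize(a,(400,376));b=cv2.resize(w["image"],(400,300))
c=np.zeros((376,800,3),np.uint8);c[:,:400]=a;c[:300,400:]=b
cv2.imwrite("pics/h2.png",c); print(readout.sense()["tool_pos"],readout.sense()["ft_force"])
E
```

```text
[ 588.23865381 -118.85104175  104.0015998 ] [-0.28088108 -0.47444584  0.90849237]
```

View pics/h2.png

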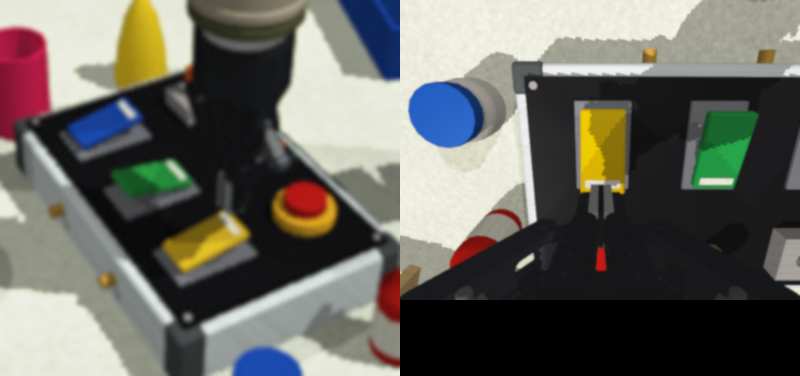

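Green is tilted on (side view paddle at ~(150,178) now slopes toward its stripe); the fingers hover over the yellow stripe at ~(601,185) in the wrist view. Press yellow.

Call:
move_arm:
  motion: "0 0 -0.8 0 0 0; 0 0 -1.5 0 0 0; 0 0 -1.8 0 0 0; 0 0 -2.1 0 0 0; 0 0 -2.3 0 0 0; 0 0 -2.5 0 0 0; 0 0 -2.65 0 0 0; 0 0 -2.8 0 0 0; 0 0 -3 0 0 0; 0 0 -3 0 0 0"

```text
time: 5.05
tool_pos: [589.7, -119.2, 76.4]
tcp_rot: [-90.0, -0.1, 20.5]
ft_force: [-3.4, 4.4, 10.8]
finger_gap: -0.0
```

Call:
move_arm:
  motion: "0 0 0 0 0 0; 0 0 0 0 0 0"

```text
time: 5.22
tool_pos: [589.7, -119.2, 76.3]
tcp_rot: [-90.0, -0.1, 20.5]
ft_force: [-2.8, 4.4, 11.7]
finger_gap: -0.0
```

Call:
move_arm:
  motion: "0 0 1.5 0 0 0; 0 0 3 0 0 0; 1.7 0.7 3.2 0 0 0; 3.5 1.3 3.2 0 0 0; 5.3 2 3.2 0 0 0; 7.05 2.7 3.2 0 0 0; 7.05 2.7 3.2 0 0 0; 7.05 2.7 3.2 0 0 0"

```text
time: 5.88
tool_pos: [659.7, -92.3, 106.1]
tcp_rot: [-90.0, 0.1, 20.5]
ft_force: [-0.0, 0.5, -0.7]
finger_gap: -0.3
```

```bash
python3 - <<'E'
from bench import readout, eyes
from v import *
s=eyes.snapshot("side");w=eyes.snapshot("wrist")
a=cv2.resize(s["image"][150:310,180:350],None,fx=3.5,fy=3.5,interpolation=cv2.INTER_CUBIC)
a=cv2.resize(a,(400,376));b=cv2.resize(w["image"],(400,300))
c=np.zeros((376,800,3),np.uint8);c[:,:400]=a;c[:300,400:]=b
cv2.imwrite("pics/h3.png",c); print(readout.sense()["tool_pos"],readout.sense()["ft_force"])
E
```

```text
[658.74082455 -92.76312904 106.13117051] [-0.28137239  0.44888658  0.27948869]
```

View pics/h3.png

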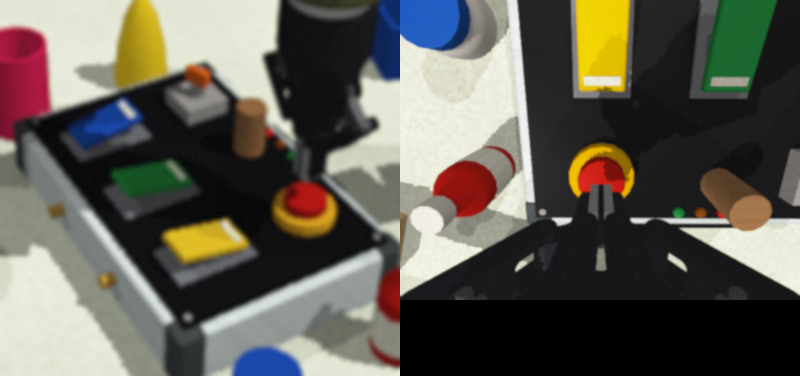

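Both rockers slope the "on" way and match each other, blue is still off, and the fingers at ~(601,185) are over the red cap. Now press red.

Call:
move_arm:
  motion: "0 0 -0.8 0 0 0; 0 0 -1.5 0 0 0; 0 0 -1.9 0 0 0; 0 0 -2.2 0 0 0; 0 0 -2.5 0 0 0; 0 0 -2.8 0 0 0; 0 0 -3 0 0 0; 0 0 -3.15 0 0 0; 0 0 -3.25 0 0 0; 0 0 -3.25 0 0 0"

```text
time: 6.82
tool_pos: [659.7, -92.5, 76.0]
tcp_rot: [-90.0, -0.0, 20.5]
ft_force: [-8.0, 0.6, 10.9]
finger_gap: -0.1
```

Call:
move_arm:
  motion: "0 0 0 0 0 0; 0 0 0 0 0 0; 0 0 0 0 0 0; 0 0 0 0 0 0; 0 0 0 0 0 0"

```text
time: 7.23
tool_pos: [659.6, -92.5, 76.0]
tcp_rot: [-90.0, -0.0, 20.5]
ft_force: [-8.3, 0.6, 12.6]
finger_gap: -0.6
```

```bash
python3 - <<'E'
from bench import readout, eyes
from v import *
s=eyes.snapshot("side");w=eyes.snapshot("wrist")
a=cv2.resize(s["image"][150:310,180:350],(400,376),interpolation=cv2.INTER_CUBIC)
b=cv2.resize(w["image"],(400,300))
c=np.zeros((376,800,3),np.uint8);c[:,:400]=a;c[:300,400:]=b
cv2.imwrite("pics/h4.png",c); print(readout.sense()["tool_pos"],readout.sense()["ft_force"])
E
```

```text
[659.65644458 -92.4451141   75.97111832] [-8.45583596 -0.45280985 12.38876429]
```

View pics/h4.png

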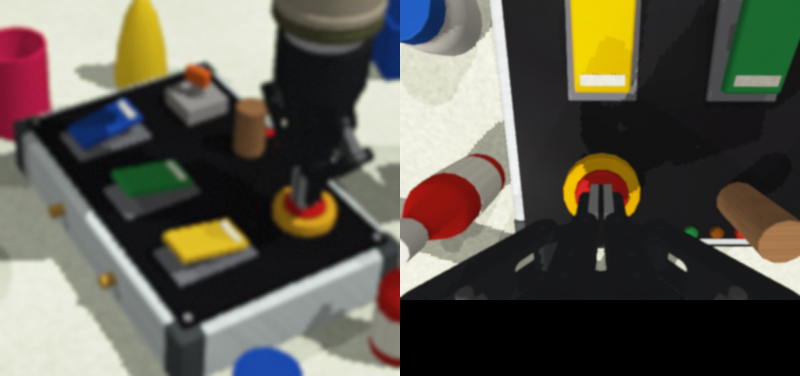

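The cap is pushed down into its housing at ~(305,205), with the tip at 76.0 mm (its stop) and about 12 N. The bystanders are undisturbed.

```bash
python3 -c "
from bench import r,readout
r.hand_in(); s=readout.sense(); print(s['time'],s['tool_pos'],s['ft_force'])"
```

```text
the job is handed in; nothing more can be done
the job is handed in; nothing more can be done
```

With the gripper closed, I pressed the striped end of the green rocker, then the yellow one, each to its stop (fingertip at 76.4 mm, 11–14 N). I then pressed the red button fully down and handed the job in still holding it, about 7.5 s into the 43 s allowed.

- **Red button:** the last reading before hand-in was fingertip height 76.0 mm, the button's stop, with about 12 N upward and a steady sideways force of about 8 N.
- **Scene:** the last pictures showed green and yellow both tilted on, and blue still off. The key, motor and the bystanders in view looked unmoved.
- **Not checked:** I judged the rocker angles and bystander positions by eye, not by measurement. I have no reading from after hand-in, because the script's final state line did not print.
- **Disagreement:** the two cameras' position estimates differed by 3–5 mm sideways. I used their average, and the wrist pictures showed the fingers centred on each target.

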